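Crack the walnut for the loaf in the nutcracker standing in the enamel mug

TASK

A nutcracker loaded with one walnut stands leaning in the enamel mug. Take both of its handles between the fingers and squeeze them together until the shell gives, then let go and back away. Leave the mug standing upright about where it was, with the nutcracker still standing in it and the cracked nut in it as well, and do not disturb the other things on the worktop.

Things in the scene. Friction and masses are not known exactly. Their poses are not given: they have to be found in the camera images.
- mug: Wide white enamel mug, dark rim, loose, 0.26 kg: 102 mm outside diameter, 62 mm tall, wall 3 mm, floor 4 mm, with a handle standing out 32 mm on its +y side. Origin: centre of the underside, z up. The nutcracker leans over its rim on the mug's -x side, towards the robot within about 30 degrees either way.
- nutcracker: Loose aluminium nutcracker, 0.22 kg: two flat arms joined by a hinge pin at one end, standing hinge down in the mug. Origin: middle of the pin (knuckle 18 mm diameter, 24 mm wide). z runs from the pin up midway between the handles to their ends (193 mm), leaning about 41 degrees from vertical; x is the closing direction, from lower to upper handle; y is the pin's axis, level.
- handles (a point): Point midway between the handles, 150 mm from the pin, a good place to squeeze; axes as the nutcracker. With the nut whole the handles are parallel (70 to 190 mm from the pin), each 18 mm wide (y), 8 mm thick (x), 64 mm over their outsides. The force on each handle here rises to 8 to 15 N at about 54 mm over the outsides, then drops to almost nothing at about 50 mm.
- lower_arm: The arm that leans on the mug's rim, its handle the lower of the two; the rim touches it about 90 mm from the pin, and beyond 105 mm both handles are clear all round. Origin and axes as the nutcracker; the outside of its handle lies at x = -32 mm.
- upper_arm: The arm that swings freely on the pin and lies on the nut by its own weight; its handle is the upper of the two. Origin on the pin, axes as the nutcracker's while the nut is whole; the outside of its handle lies at x = +32 mm.
- walnut_center (a point): Centre of the walnut (35 mm across, 34 mm between the jaws, 26 g), which lies between the toothed jaws 33 mm above the hinge pin, inside the mug.
- walnut_shell (a joint): How far the walnut's shell is pressed in, in m: 0 whole, 0.0065 cracked. It yields up to about 0.0035 under the rising force and springs back if let go early; past that it gives at once to 0.0065 and stays there.
- trivet: Bystander: slatted wooden trivet, 170 mm square, 16 mm thick, lying left of the mug.
- funnel: Bystander: blue plastic funnel standing mouth down, 104 mm across, 105 mm tall, beyond the mug to the left.
- shaker_a: Bystander: empty glass spice shaker with steel cap, 45 mm diameter, 92 mm tall, right of the mug.
- shaker_b: Bystander: the same as shaker_a, also right of the mug.
Not all that is in view belongs to the job. There is more than one size of the mug; the job needs the largest.

How it is judged:
On the way:
1. the fingers squeeze both handles and the shell is being pressed in (value of joint walnut_shell above 0.002 m and contact force between the fingers and upper_arm above 1 N and contact force between the fingers and lower_arm above 1 N).
At the end, for the whole second after the job is handed in: The shell is pressed in by more than 5.5 mm; the mug stands upright (within 6 degrees) within 60 mm of where it was; the nutcracker stands hinge down in it (pin within 45 mm of its axis, below 50 mm, leaning under 57 degrees), the nut in it too (below 80 mm); all at rest (value of joint walnut_shell above 0.0055 m and angle between mug's own z axis and vertical below 0.1 rad and height (world z) of mug below 0.01 m and distance of mug from where it was at the start of the episode below 0.06 m and horizontal distance between each of nutcracker, walnut_center and mug below 0.045 m and height (world z) of nutcracker below 0.05 m and angle between nutcracker's own z axis and vertical below 1 rad and height (world z) of walnut_center below 0.08 m and linear speed of each of mug, nutcracker below 0.02 m/s); the robot touches nothing.
It fails at once if the mug is tipped by more than 30 degrees or lifted off the worktop (angle between mug's own z axis and vertical above 0.5 rad or height (world z) of mug above 0.03 m).
It fails at once if a bystander is shifted by more than 30 mm (distance of any of trivet, funnel, shaker_a, shaker_b from where it was at the start of the episode above 0.03 m).
It also fails if it takes over 35 s, if anything falls off the work surface, if the arm or the gripper's body presses on something with over 40 N, if the wrist force passes 120 N, or if a joint passes its speed limit or range.

ROBOT

A 7-joint arm with a two-finger parallel gripper is mounted at the origin on the work surface. World frame = base frame: x ahead of the robot, y to its left, z up, the work surface at z = 0. Lengths are in m, angles in rad, forces in N, time in s.
With the tool pointing down it reaches from about 0.425 to 0.925 m from the base axis. Payload 6.8 kg.
Tool frame: the origin (TCP) lies at the very end of the fingers, on their centre line; the grasp point (between the pads) lies 19 mm behind it; z points along the fingers, x is the direction in which the jaws open and shut, and the axes are right-handed (so a half turn about z gives the same grasp; the last joint's range is limited). The gripper opens to 85 mm and grips with 20 to 120 N. Pads are 22 mm wide; open, the fingers measure 114 mm over their backs; the gripper's body (76 mm by 85 mm) begins 54 mm behind the grasp point. The pads swing forward as they close: fully open they stand 13 mm farther back than shut.
Start: joints at [-1.412, 0.477, 0.022, 1.555, -0.011, 1.109, -0.083], TCP at [0.178, 0.651, 0.195] pointing down, gripper open.
Joint ranges: [-2.96, 2.96], [-0.34, 2.1], [-1.41, 1.46], [0.24, 2.44], [-1.37, 4.51], [0.17, 1.92], [-2.96, 2.96]. Speed limits (rad/s): [2.39, 2.39, 3.14, 3.14, 3.14, 3.14, 3.14].

INTERFACE

Orientations are given as a rotation vector (axis times angle).
In Python, from bench import get_obs, imaging, hand_in gives the robot as it stands.
- The arm moves only by the tool send_rows, never from a script. Its argument "motion" is a list of rows, each an object with "dp": the shift along the world's x, y, z in m, a list of three; "rot": the turn, a rotation vector about the world's x, y, z in rad, a list of three; "grip": the finger opening in m, from 0 to 0.0854. In form: [{"dp": [dx, dy, dz], "rot": [ax, ay, az], "grip": grip}, ...]. A call has 1 to 20 rows; each row shifts and turns the pose as measured when the row begins; what a row does not reach is not made up. A row lasts 1/8 s, in which the tool goes at most 62.5 mm and 10.7 degrees, less where a joint would pass 70% of its speed; a pose out of reach is approached as far as the arm can. A call is refused whole if a number of a shift passes 0.0625 or a number of a turn 0.188, either way. A call with a gripper value outside its range is refused whole. The fingers move at their own pace and stop on an object; "grip_force" is the grip in N (left out, the last holds). Time passes only in rows, so rows that do not move let the fingers close. It gives the time, the measured TCP pose, the force and the opening at its end, in the units of the state.
- get_obs(): the state, without advancing time (a new reading comes with each control period).
- imaging.grab_frame(name): name is "side" or "top"; returns a dict with "img" (384x512x3 uint8, red, green, blue), "fx", "fy", "cx", "cy" (pixels), "R" (3x3) and "t" (3): a world point X has camera coordinates R X + t. Camera axes: x right, y down, z forward; pixel columns grow to the right and rows downward; lengths in m; the calibration is good to about 2 mm. A picture is of the moment at which its call begins. There is no depth.
- hand_in(): hands the job in, once; it reports no verdict.
The state is a dict: "clock": time; "joints": joint angles; "qvel": joint speeds; "tau": joint torques, N m; "tcp_pos": TCP position; "orientation": TCP orientation; "contact_force": force on the tool from outside, world axes, zero at the start; "moment": the same for the moment, N m; "grip_width": finger opening in m.
Only numpy, scipy, OpenCV 4.12 (cv2) and the standard library are available. Lean on these libraries where they do the work, as an engineer would, in place of code of your own. Each camera call takes 0.05 s, during which the arm holds its last target. There are 200 camera calls.

## Working session

There is one attempt and no reset: what is moved stays moved. The work goes in short steps, Python scripts to look and compute and a tool call to move; the robot and the scene stay as the last step left them, time stands still between calls to the robot, and variables do not carry over. Pictures are saved under pics/ and viewed, about 8 in all and at most 12, crops included, and the job is handed in when it is done.

Besides the shell and the picture viewer there is one more tool, called by a JSON object that holds its "fn" and its "kwargs", one argument or row to a line. send_rows: Moves the arm, as the interface text tells. Its arguments: {"type":"object","properties":{"motion":{"type":"array","items":{"type":"object","properties":{"dp":{"type":"array","items":{"type":"number"}},"rot":{"type":"array","items":{"type":"number"}},"grip":{"type":"number"}}}},"grip_force":{"type":"number"}},"required":["motion"]}

```bash
mkdir -p pics
python3 - <<'E'
from bench import get_obs, imaging
import cv2, numpy as np
print(get_obs())
for n in("top","side"):
    f=imaging.grab_frame(n); cv2.imwrite(f"pics/{n}0.png",cv2.resize(f["img"][:,:,::-1],(800,600),interpolation=cv2.INTER_CUBIC))
    cv2.imwrite(f"pics/{n}0raw.png",f["img"][:,:,::-1])
    print(n,f["fx"],f["fy"],f["cx"],f["cy"],f["R"],f["t"], -np.array(f["R"]).T@f["t"])
E
```

```text
{'clock': 0.0, 'joints': array([-1.4121168 ,  0.47779957,  0.02233349,  1.55645877, -0.01151446,
        1.109297  , -0.08306961]), 'qvel': array([-0.00053155,  0.00094706, -0.00076779, -0.00248456,  0.00215149,
       -0.00063592,  0.00047574]), 'tau': array([ 2.31746035e-04, -5.96459627e+01,  1.60786137e+00, -2.81205279e+01,
        1.24062863e-02,  9.34906479e-03,  2.99919475e-05]), 'tcp_pos': array([0.17778424, 0.65047971, 0.19422292]), 'orientation': array([ 2.49613896e+00,  1.90559915e+00, -2.16990368e-03]), 'contact_force': array([ 0.94298905, -1.34278589, -0.57175875]), 'moment': array([-0.0261893 ,  0.0596567 ,  0.03919419]), 'grip_width': 0.08557998445308283}
top 408.0511091113864 408.0511091113864 268.8658812687005 194.42065795235345 [[ 0.02054027 -0.99966877  0.01550634]
 [-0.98234254 -0.02306419 -0.18566415]
 [ 0.18596029 -0.01141894 -0.9824909 ]] [-0.00720378  0.5964177   1.09667972] [0.38209557 0.01907742 1.18832294]
side 406.33915012990263 406.33915012990263 252.9698860317672 191.30062573151076 [[-0.99715371 -0.0744185   0.01209832]
 [-0.0586731   0.66515993 -0.7443922 ]
 [ 0.04734923 -0.74298328 -0.66763305]] [0.58974113 0.09682878 0.99391472] [0.5466827  0.71794305 0.72851402]
```

View pics/top0.png

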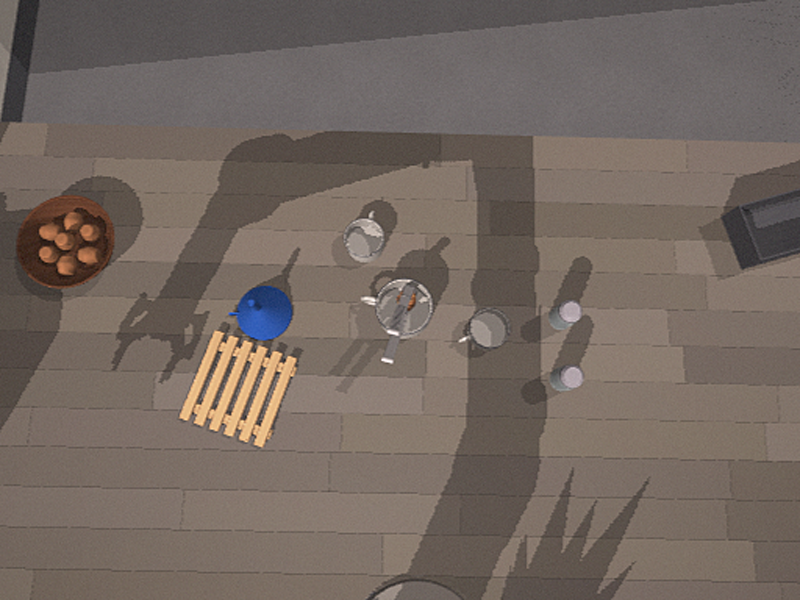

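View pics/side0.png

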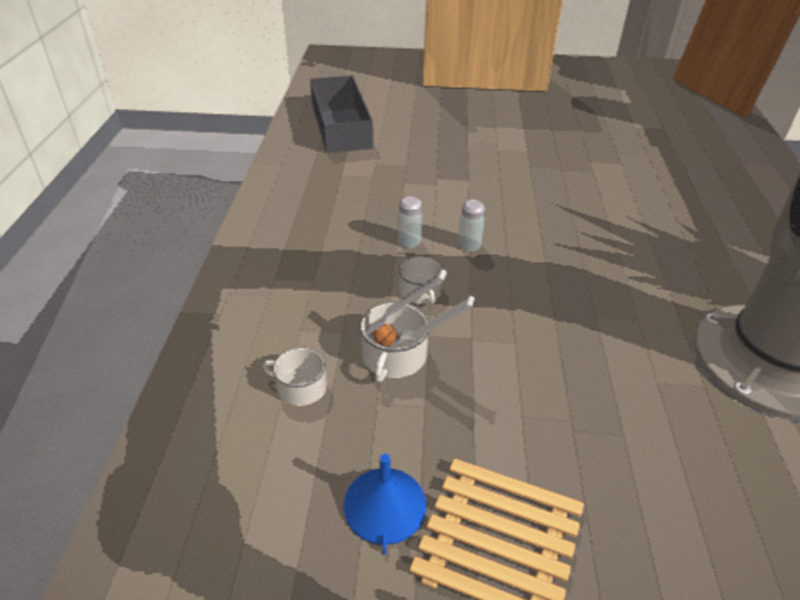

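Top view: the large mug is at about (404,308), with the handle ends near (388,360). Side view: the lower handle end is at (471,301) and the upper at (442,274). I'll zoom in on both.

Run:
```python
import cv2,numpy as np
t=cv2.imread("pics/top0raw.png")[165:245,220:300]; s=cv2.imread("pics/side0raw.png")[165:245,222:312]
z=lambda i:cv2.resize(i,None,fx=5,fy=5,interpolation=cv2.INTER_NEAREST)
a=z(t);b=z(s)[:, :400] if 0 else z(s)[:,:450][:, 25:425]
cv2.imwrite("pics/zoom.png",np.hstack([a,b]))
```

```text
(no output)
```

View pics/zoom.png

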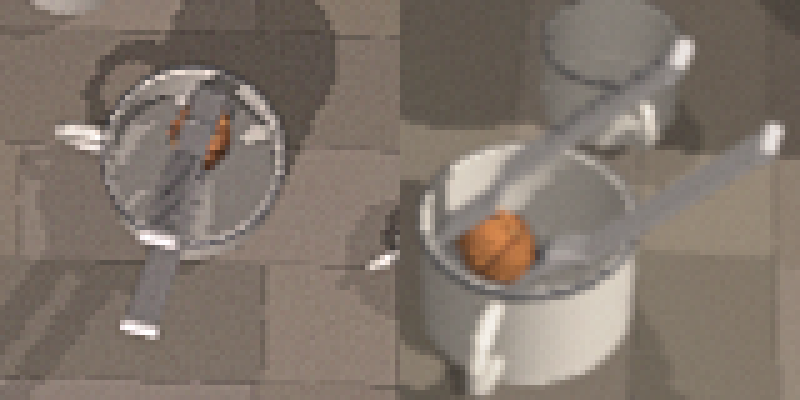

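```bash
cat > h.py <<'E'
import numpy as np, cv2
from scipy.optimize import least_squares
C={"top":(408.0511,268.866,194.4207,np.array([[0.02054027,-0.99966877,0.01550634],[-0.98234254,-0.02306419,-0.18566415],[0.18596029,-0.01141894,-0.9824909]]),np.array([-0.00720378,0.5964177,1.09667972])),
"side":(406.3391,252.96989,191.30063,np.array([[-0.99715371,-0.0744185,0.01209832],[-0.0586731,0.66515993,-0.7443922],[0.04734923,-0.74298328,-0.66763305]]),np.array([0.58974113,0.09682878,0.99391472]))}
def proj(n,X):
    f,cx,cy,R,t=C[n]; c=R@X+t; return np.array([f*c[0]/c[2]+cx,f*c[1]/c[2]+cy])
def plane(n,p,z):
    f,cx,cy,R,t=C[n]; o=-R.T@t; d=R.T@np.array([(p[0]-cx)/f,(p[1]-cy)/f,1]); return o+d*(z-o[2])/d[2]
def tri(pt,ps): return least_squares(lambda X:np.r_[proj("top",X)-pt,proj("side",X)-ps],[.5,0,.1]).x
def axes(yaw,lean): # horizontal lean direction yaw (world), z axis of nutcracker
    h=np.array([np.cos(yaw),np.sin(yaw),0]);u=np.array([0,0,1.])
    z=h*np.sin(lean)+u*np.cos(lean); x=u*np.sin(lean)-h*np.cos(lean); return x,np.cross(z,x),z
T=lambda x,y:np.array([220+x/5-.4,165+y/5-.4]); S=lambda x,y:np.array([222+(x-375)/5-.4,165+y/5-.4])
E
python3 - <<'E'
from h import *
U=tri(T(160,239),S(683,52));L=tri(T(140,328),S(772,138))
for n,P,a,b in(("U",U,T(160,239),S(683,52)),("L",L,T(140,328),S(772,138))): print(n,P.round(4),(proj("top",P)-a).round(2),(proj("side",P)-b).round(2))
print("dist",np.linalg.norm(U-L),"expect .056")
m=plane("top",T(194,162),.062);print("mug top",m, plane("side",S(530,220),.062))
def res(v):
    x,y,z=axes(v[3],v[4]);p=v[:3];r=[]
    for s,a,b in((1,T(160,239),S(683,52)),(-1,T(140,328),S(772,138))):
        P=p+z*.192+x*s*.028; r+=[*(proj("top",P)-a),*(proj("side",P)-b)]
    r+=list((proj("side",p+z*.033)-S(497,247))/2); r.append((v[2]-.013)/.003); return np.array(r)
q=least_squares(res,[*m[:2],.013,np.pi,.71]);v=q.x
x,y,z=axes(*v[3:]);print(v.round(4),"yaw/lean deg",np.degrees(v[3:]));print(q.fun.round(2))
print("axes",x,y,z);print("H150",v[:3]+.15*z)
print("pin from mug",v[:2]-m[:2])
E
```

```text
U [0.5259 0.0495 0.1795] [-0.03  0.19] [-0.16 -0.04]
L [0.485  0.0596 0.1426] [-0.03  0.16] [-0.14 -0.03]
dist 0.056008028581260576 expect .056
mug top [0.5872291  0.03518777 0.062     ] [0.59029412 0.0368837  0.062     ]
[0.6259 0.0265 0.0136 2.9135 0.6991] yaw/lean deg [166.92981418  40.05811096]
[-0.04  0.05 -0.42  0.29  0.09  0.3   0.02 -0.1   0.23 -0.24  0.19]
axes [ 0.7455637  -0.17308919  0.64356422] [0.22614446 0.97409377 0.        ] [-0.6268919   0.14553849  0.76539212]
H150 [0.53185735 0.04831768 0.12838725]
pin from mug [ 0.03866203 -0.00870086]
```

The triangulated handle ends lie 56.0 mm apart (56 expected), with a fitted lean of 40° and residuals under 0.5 px. The first move goes above the approach point.

{"fn": "send_rows", "kwargs": {
  "motion": [
    {"dp": [0.015,-0.03,0.04],"rot": [0,0,-0.109],"grip": 0.0854},
    {"dp": [0.0244,-0.042,0.04],"rot": [0,0,-0.109],"grip": 0.0854},
    {"dp": [0.0244,-0.042,0.03],"rot": [0,0,-0.109],"grip": 0.0854},
    {"dp": [0.0244,-0.042,0.015],"rot": [0,0,-0.109],"grip": 0.0854},
    {"dp": [0.0244,-0.042,0],"rot": [0,0,-0.109],"grip": 0.0854},
    {"dp": [0.0244,-0.042,0],"rot": [0,0,-0.109],"grip": 0.0854},
    {"dp": [0.0244,-0.042,0],"rot": [0,0,-0.109],"grip": 0.0854},
    {"dp": [0.0244,-0.042,0],"rot": [0,0,-0.109],"grip": 0.0854},
    {"dp": [0.0244,-0.042,0],"rot": [0,0,-0.109],"grip": 0.0854},
    {"dp": [0.0244,-0.042,0],"rot": [0,0,-0.109],"grip": 0.0854},
    {"dp": [0.0244,-0.042,0],"rot": [0,0,-0.109],"grip": 0.0854},
    {"dp": [0.0244,-0.042,0],"rot": [0,0,-0.109],"grip": 0.0854},
    {"dp": [0.0244,-0.042,0],"rot": [0,0,-0.109],"grip": 0.0854},
    {"dp": [0.0244,-0.042,0],"rot": [0,0,-0.109],"grip": 0.0854}
  ],
  "grip_force": 30
}}

```text
clock: 1.85
tcp_pos: [0.5122, 0.055, 0.3176]
orientation: [-3.11, 0.413, 0.014]
contact_force: [0.4, 0.7, 0.8]
grip_width: 0.0854
```

```bash
cat > d.py <<'E'
import sys
from h import *
from scipy.spatial.transform import Rotation as Ro
from bench import get_obs
pin=np.array([.6259,.0265,.0136]);x,y,z=axes(2.9135,.6991)
Rt=np.c_[x,np.cross(-z,x),-z]
def rep(s,off=.001):
    o=get_obs();tgt=pin+z*s+x*off
    dr=(Ro.from_matrix(Rt)*Ro.from_rotvec(o["orientation"]).inv()).as_rotvec()
    e=o["tcp_pos"]-pin
    print("t",o["clock"],"tcp",o["tcp_pos"].round(4),"dp",(tgt-o["tcp_pos"]).round(4),"rot",dr.round(3),"F",o["contact_force"].round(1),"w",round(o["grip_width"],4));print("tcp in nc frame",(e@x).round(4),(e@y).round(4),(e@z).round(4),"q",o["joints"].round(2))
if __name__=="__main__": rep(float(sys.argv[1]))
E
python3 d.py .26; python3 -c "
from h import *;print(axes(2.9135,.6991)[2]*.01)"
```

```text
t 1.85 tcp [0.5122 0.055  0.3176] dp [-0.0486  0.0092 -0.1044] rot [-0.175 -0.687  0.033] F [0.4 0.7 0.8] w 0.0854
tcp in nc frame 0.106 0.002 0.3081 q [-0.8   0.12  0.64  1.8  -0.08  1.26 -0.4 ]
[-0.00626861  0.00145515  0.00765422]
```

{"fn": "send_rows", "kwargs": {
  "motion": [
    {"dp": [-0.01,0.002,0],"rot": [-0.035,-0.137,0.007],"grip": 0.0854},
    {"dp": [-0.01,0.002,0],"rot": [-0.035,-0.137,0.007],"grip": 0.0854},
    {"dp": [-0.01,0.002,0],"rot": [-0.035,-0.137,0.007],"grip": 0.0854},
    {"dp": [-0.01,0.002,0],"rot": [-0.035,-0.137,0.006],"grip": 0.0854},
    {"dp": [-0.01,0.002,0],"rot": [-0.035,-0.137,0.006],"grip": 0.0854},
    {"dp": [0,0,-0.03],"rot": [0,0,0],"grip": 0.0854},
    {"dp": [0,0,-0.03],"rot": [0,0,0],"grip": 0.0854}
  ]
}}

```text
clock: 2.72
tcp_pos: [0.4637, 0.0608, 0.277]
orientation: [2.841, -0.338, 1.087]
contact_force: [-0.7, 0.2, -0.8]
grip_width: 0.085
```

```bash
python3 d.py .25
```

```text
t 2.725 tcp [0.4637 0.0608 0.277 ] dp [ 0.0063  0.0019 -0.0714] rot [0.004 0.031 0.008] F [-0.7  0.2 -0.8] w 0.085
tcp in nc frame 0.0426 -0.0033 0.3083 q [-0.59 -0.26 -0.1   2.42  0.9   0.71 -1.56]
```

{"fn": "send_rows", "kwargs": {
  "motion": [
    {"dp": [0.007,0.001,-0.022],"rot": [0,0.01,0],"grip": 0.0854},
    {"dp": [0.007,0.001,-0.022],"rot": [0,0.01,0.004],"grip": 0.0854},
    {"dp": [0.002,0,-0.016],"rot": [0,0.01,0.004],"grip": 0.0854},
    {"dp": [0,0,-0.012],"rot": [0,0,0],"grip": 0.0854}
  ]
}}

```text
clock: 3.22
tcp_pos: [0.4776, 0.0624, 0.2203]
orientation: [2.848, -0.322, 1.058]
contact_force: [0.4, 0.8, 0.0]
grip_width: 0.0857
```

```bash
python3 d.py .22
```

```text
t 3.225 tcp [0.4776 0.0624 0.2203] dp [ 0.0111 -0.0041 -0.0376] rot [ 0.01   0.011 -0.   ] F [0.4 0.8 0. ] w 0.0857
tcp in nc frame 0.0162 0.0014 0.2564 q [ 0.14 -0.11 -0.73  2.44  1.05  0.51 -1.7 ]
```

{"fn": "send_rows", "kwargs": {
  "motion": [
    {"dp": [0.005,-0.001,-0.015],"rot": [0.005,0.005,0],"grip": 0.0854},
    {"dp": [0.004,-0.001,-0.012],"rot": [0.005,0.005,0],"grip": 0.0854},
    {"dp": [0.002,-0.001,-0.006],"rot": [0,0,0],"grip": 0.0854}
  ]
}}

```text
clock: 3.6
tcp_pos: [0.488, 0.059, 0.1886]
orientation: [2.859, -0.327, 1.047]
contact_force: [-0.4, -0.1, -0.4]
grip_width: 0.0852
```

```bash
python3 d.py .21
```

```text
t 3.6 tcp [0.488  0.059  0.1886] dp [ 0.007  -0.0021 -0.0136] rot [0.001 0.003 0.   ] F [-0.4 -0.1 -0.4] w 0.0852
tcp in nc frame 0.0042 0.0005 0.2251 q [ 0.69  0.03 -1.26  2.44  1.3   0.53 -1.9 ]
```

{"fn": "send_rows", "kwargs": {
  "motion": [
    {"dp": [0.004,-0.001,-0.008],"rot": [0,0.003,0],"grip": 0.0854},
    {"dp": [0.0035,-0.001,-0.0056],"rot": [0,0,0],"grip": 0.0854}
  ]
}}

```text
clock: 3.85
tcp_pos: [0.4957, 0.0551, 0.175]
orientation: [2.858, -0.332, 1.044]
contact_force: [-0.3, 0.1, -0.4]
grip_width: 0.0854
```

```bash
python3 d.py .19
python3 - <<'E'
from bench import imaging
import cv2,numpy as np
o=[]
for n,(x,y) in(("top",(200,150)),("side",(220,130))):
    i=imaging.grab_frame(n)["img"][y:y+120,x:x+120,::-1]; o.append(cv2.resize(i,(400,400),interpolation=cv2.INTER_CUBIC))
cv2.imwrite("pics/pre.png",np.hstack(o))
E
```

```text
t 3.85 tcp [0.4957 0.0551 0.175 ] dp [ 0.0118 -0.0011 -0.0153] rot [0.002 0.001 0.004] F [-0.3  0.1 -0.4] w 0.0854
tcp in nc frame 0.0018 -0.0016 0.2093 q [ 0.77  0.16 -1.38  2.44  1.42  0.65 -2.  ]
```

View pics/pre.png

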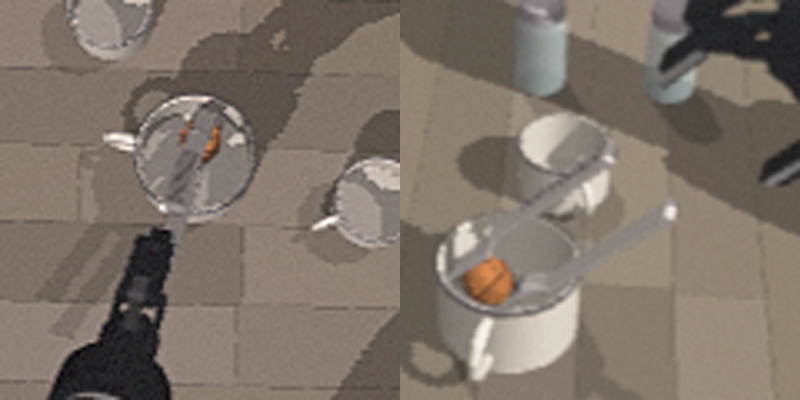

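Run:
```python
from h import *; from d import *
o=get_obs();R=Ro.from_rotvec(o["orientation"]).as_matrix();p=o["tcp_pos"]
zz=lambda n,X:((proj(n,X)-np.array((200,150) if n=="top" else (220,130)))*400/120+(0 if n=="top" else np.array([400,0]))).round(0)
for b in(0,.013):
  for s in(-1,1):
    X=p+R[:,0]*s*.045-R[:,2]*b; print(b,s,X.round(3),zz("top",X),zz("side",X))
for s in(-1,1):
    X=pin+z*.192+x*s*.028; print("handle",X.round(3),zz("top",X),zz("side",X))
```

```text
0 -1 [0.462 0.063 0.145] [153. 298.] [706. 210.]
0 1 [0.529 0.048 0.203] [174. 200.] [608. 119.]
0.013 -1 [0.454 0.065 0.155] [149. 308.] [721. 201.]
0.013 1 [0.521 0.049 0.213] [171. 209.] [622. 109.]
handle [0.485 0.059 0.143] [159. 268.] [670. 207.]
handle [0.526 0.05  0.179] [172. 208.] [609. 151.]
```

Run:
```python
from h import *; from d import *
rep(.19)
from bench import imaging
o=[]
for n,(x0,y0) in(("top",(190,150)),("side",(220,100))):
    i=imaging.grab_frame(n)["img"][:,:,::-1].copy(); i=cv2.convertScaleAbs(i[y0:y0+150,x0:x0+150],alpha=2,beta=30); i=cv2.resize(i,(400,400),interpolation=cv2.INTER_CUBIC)
    ob=get_obs();R=Ro.from_rotvec(ob["orientation"]).as_matrix()
    for s in(-1,1):
        for X,c in((ob["tcp_pos"]+R[:,0]*s*.0427,(0,0,255)),(pin+z*.192+x*s*.028,(0,255,0))):
            q=(proj(n,X)-[x0,y0]+.5)*400/150; cv2.circle(i,tuple(int(a) for a in q),3,c,1)
    o.append(i)
cv2.imwrite("pics/pre2.png",np.hstack(o)); rep(.19)
```

```text
t 3.95 tcp [0.4953 0.0554 0.1741] dp [ 0.0122 -0.0014 -0.0144] rot [ 0.    -0.002  0.004] F [-1.   0.9  0.6] w 0.0857
tcp in nc frame 0.0009 -0.0014 0.2089 q [ 0.77  0.16 -1.38  2.44  1.42  0.65 -2.  ]
t 4.05 tcp [0.4953 0.0559 0.1747] dp [ 0.0123 -0.0019 -0.015 ] rot [ 0.001 -0.001  0.002] F [-0.5  0.4 -0.5] w 0.0853
tcp in nc frame 0.0012 -0.0009 0.2095 q [ 0.76  0.16 -1.38  2.44  1.42  0.65 -1.99]
```

View pics/pre2.png

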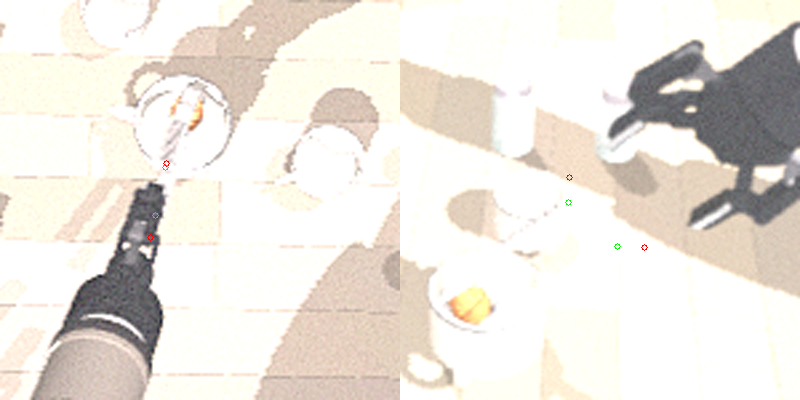

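Run:
```python
from h import *; from d import *
f=lambda p,x0,y0,o=0:np.array([(p[0]-o)*.375+x0-.5,p[1]*.375+y0-.5])
ob=get_obs();R=Ro.from_rotvec(ob["orientation"]).as_matrix()
for t,s in(((155,183),(610,150)),):
    a,b=f(t,190,150),f(s,220,100,400);X=tri(a,b);print(X,proj("top",X)-a,proj("side",X)-b,"tool frame",R.T@(X-ob["tcp_pos"]), "nc",(X-pin)@x,(X-pin)@y,(X-pin)@z)
# lower tip from side alone, in tool plane y=0
b=f((695,225),220,100,400);fx,cx,cy,Rc,tc=C["side"];o=-Rc.T@tc;d=Rc.T@np.array([(b[0]-cx)/fx,(b[1]-cy)/fx,1])
n=R[:,1];k=((ob["tcp_pos"]-o)@n)/(d@n);print("lower",R.T@(o+d*k-ob["tcp_pos"]))
b=f((610,150),220,100,400);d=Rc.T@np.array([(b[0]-cx)/fx,(b[1]-cy)/fx,1]);k=((ob["tcp_pos"]-o)@n)/(d@n);print("upper",R.T@(o+d*k-ob["tcp_pos"]))
```

```text
[0.50111078 0.05707949 0.23828289] [-0.23874579  1.33072735] [-1.12275154 -0.28732685] tool frame [ 0.04502274 -0.00244629 -0.04520407] nc 0.046254913834263785 0.0015701280155237503 0.25465245460351155
lower [-4.87009938e-02 -7.06284013e-17 -4.90266806e-02]
upper [ 4.22529544e-02 -3.15150364e-17 -4.49082217e-02]
```

Here the open fingertips show about 45 mm behind the reported TCP, where 13 mm was expected. Lateral alignment agrees. I'll advance part way and compare again.

{"fn": "send_rows", "kwargs": {
  "motion": [
    {"dp": [0.01,-0.002,-0.012],"rot": [0,0,0],"grip": 0.0854},
    {"dp": [0.009,-0.002,-0.012],"rot": [0,0,0],"grip": 0.0854},
    {"dp": [0.009,-0.0025,-0.01],"rot": [0,0,0.002],"grip": 0.0854},
    {"dp": [0,0,0],"rot": [0,0,0],"grip": 0.0854}
  ]
}}

```text
clock: 4.55
tcp_pos: [0.524, 0.0494, 0.1415]
orientation: [2.856, -0.323, 1.045]
contact_force: [0.0, 0.3, -0.1]
grip_width: 0.0854
```

```bash
cat > look.py <<'E'
import sys
from h import *; from d import *
from bench import imaging
rep(float(sys.argv[2]))
o=[]
for n,(x0,y0) in(("top",(215,160)),("side",(235,120))):
    i=imaging.grab_frame(n)["img"][y0:y0+90,x0:x0+90,::-1]; i=cv2.convertScaleAbs(i,alpha=1.4,beta=15); i=cv2.resize(i,(400,400),interpolation=cv2.INTER_CUBIC)
    ob=get_obs();R=Ro.from_rotvec(ob["orientation"]).as_matrix()
    for s in(-1,1):
        for X,c in((ob["tcp_pos"]+R[:,0]*s*ob["grip_width"]/2,(0,0,255)),(pin+z*.192+x*s*.028,(0,255,0))):
            q=(proj(n,X)-[x0,y0]+.5)*400/90; cv2.circle(i,tuple(int(a) for a in q),3,c,1)
    o.append(i)
cv2.imwrite(f"pics/{sys.argv[1]}.png",np.hstack(o))
E
python3 look.py a1 .13
```

```text
t 4.55 tcp [0.524  0.0494 0.1415] dp [ 0.0212 -0.0041 -0.0277] rot [ 0.006  0.002 -0.001] F [ 0.   0.3 -0.1] w 0.0854
tcp in nc frame 0.0023 -0.0008 0.1651 q [ 0.63  0.36 -1.27  2.42  1.61  0.8  -2.11]
```

View pics/a1.png

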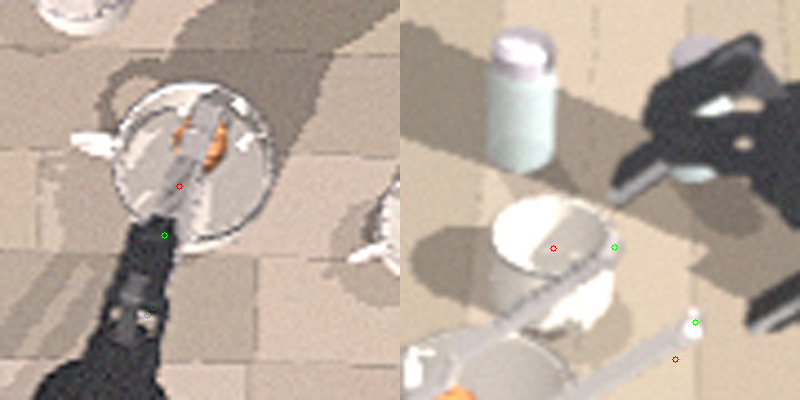

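The fingertips are still about 46 mm behind the reported TCP, while the handle model (green) matches the picture. I'll trust the picture and treat the real open fingertips as TCP + 46 mm back along the tool. I'll advance in small steps and watch the force.

{"fn": "send_rows", "kwargs": {
  "motion": [
    {"dp": [0.007,-0.0015,-0.01],"rot": [0.003,0,0],"grip": 0.0854},
    {"dp": [0.008,-0.0018,-0.01],"rot": [0.003,0,0],"grip": 0.0854},
    {"dp": [0.008,-0.0018,-0.01],"rot": [0,0,0],"grip": 0.0854},
    {"dp": [0.008,-0.0018,-0.0095],"rot": [0,0,0],"grip": 0.0854},
    {"dp": [0,0,0],"rot": [0,0,0],"grip": 0.0854}
  ]
}}

```text
clock: 5.28
tcp_pos: [0.5562, 0.0426, 0.1063]
orientation: [2.855, -0.322, 1.058]
contact_force: [-0.2, 0.2, 0.5]
grip_width: 0.0855
```

```bash
python3 look.py a2 .097
```

```text
t 5.275 tcp [0.5562 0.0426 0.1063] dp [ 0.0096 -0.0022 -0.0179] rot [ 0.004  0.01  -0.003] F [-0.2  0.2  0.5] w 0.0855
tcp in nc frame 0.0049 -0.0 0.117 q [ 0.55  0.51 -1.18  2.4   1.77  0.89 -2.18]
```

View pics/a2.png

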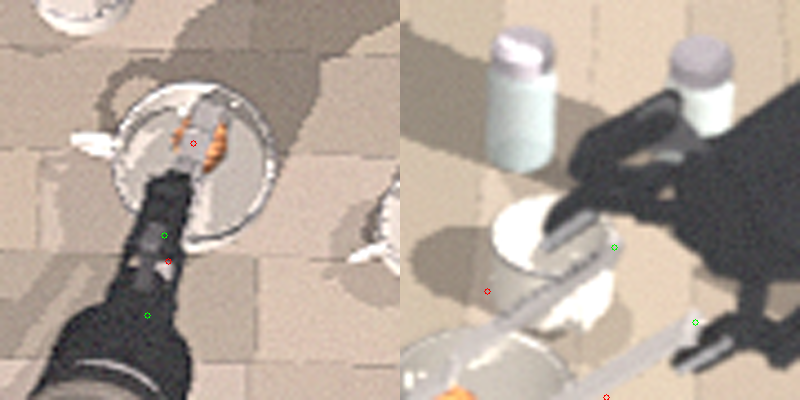

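{"fn": "send_rows", "kwargs": {
  "motion": [
    {"dp": [-0.002,0.0005,-0.004],"rot": [0.002,0.005,-0.002],"grip": 0.0854},
    {"dp": [0.005,-0.001,-0.006],"rot": [0.002,0.005,0],"grip": 0.0854},
    {"dp": [0.005,-0.0012,-0.006],"rot": [0,0,0],"grip": 0.0854},
    {"dp": [0.005,-0.0012,-0.006],"rot": [0,0,0],"grip": 0.0854},
    {"dp": [0,0,0],"rot": [0,0,0],"grip": 0.0854}
  ]
}}

```text
clock: 6.0
tcp_pos: [0.57, 0.0398, 0.084]
orientation: [2.862, -0.326, 1.045]
contact_force: [0.8, 0.3, 0.6]
grip_width: 0.0854
```

```bash
python3 look.py a3 .092
```

```text
t 6.0 tcp [0.57   0.0398 0.084 ] dp [-0.001  -0.      0.0006] rot [ 0.     0.001 -0.001] F [0.8 0.3 0.6] w 0.0854
tcp in nc frame 0.0013 0.0003 0.0909 q [ 0.53  0.58 -1.13  2.38  1.83  0.92 -2.2 ]
```

View pics/a3.png

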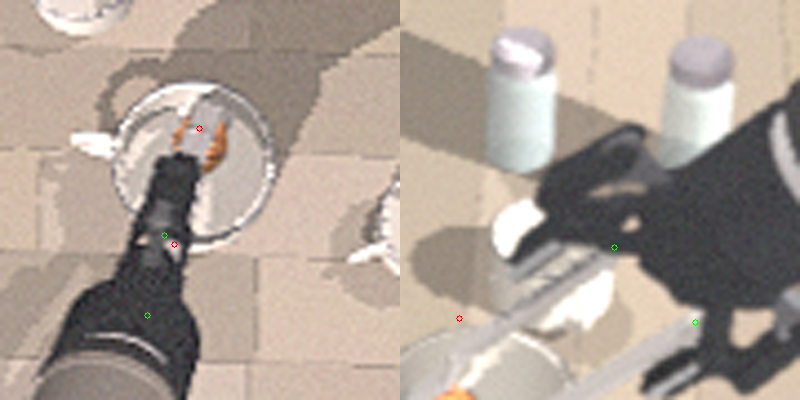

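Both handles are now between the pads: upper tip at (510,260), lower at (645,395), and the body clear of the handle ends. Closing in stages.

{"fn": "send_rows", "kwargs": {
  "motion": [
    {"dp": [0,0,0],"rot": [0,0,0],"grip": 0.074},
    {"dp": [0,0,0],"rot": [0,0,0],"grip": 0.07},
    {"dp": [0,0,0],"rot": [0,0,0],"grip": 0.066},
    {"dp": [0,0,0],"rot": [0,0,0],"grip": 0.064},
    {"dp": [0,0,0],"rot": [0,0,0],"grip": 0.062}
  ],
  "grip_force": 30
}}

```text
clock: 6.72
tcp_pos: [0.5691, 0.0412, 0.0853]
orientation: [2.862, -0.321, 1.047]
contact_force: [-3.3, 1.1, 3.3]
grip_width: 0.0621
```

```bash
python3 look.py a4 .092
```

```text
t 6.725 tcp [0.5691 0.0412 0.0853] dp [-0.0001 -0.0015 -0.0006] rot [ 0.001  0.002 -0.005] F [-3.3  1.1  3.3] w 0.0621
tcp in nc frame 0.0012 0.0015 0.0926 q [ 0.53  0.58 -1.14  2.38  1.83  0.92 -2.2 ]
```

View pics/a4.png

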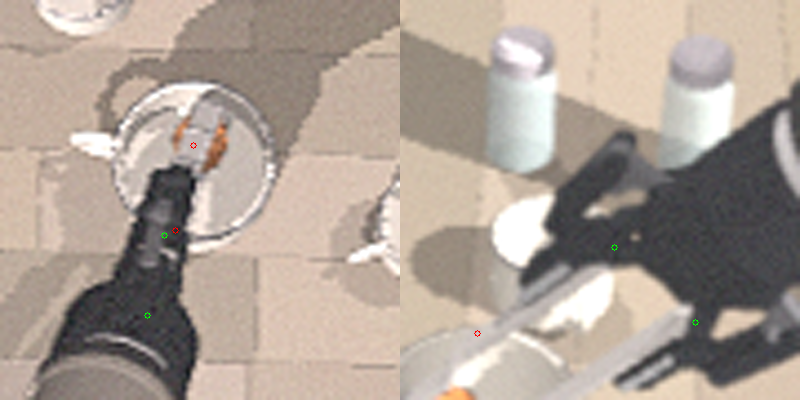

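Both handles are in contact. The pads' forward swing pushes about 5 N along the handles, so I'll back off slightly while squeezing.

{"fn": "send_rows", "kwargs": {
  "motion": [
    {"dp": [-0.001,0,0.0012],"rot": [0,0,0],"grip": 0.06},
    {"dp": [-0.0006,0,0.0008],"rot": [0,0,0],"grip": 0.058},
    {"dp": [-0.0006,0,0.0008],"rot": [0,0,0],"grip": 0.057},
    {"dp": [0,0,0],"rot": [0,0,0],"grip": 0.056}
  ],
  "grip_force": 30
}}

```text
clock: 7.32
tcp_pos: [0.5668, 0.0404, 0.0879]
orientation: [2.862, -0.323, 1.046]
contact_force: [-4.4, 1.4, 5.7]
grip_width: 0.0563
```

```bash
python3 d.py .092
```

```text
t 7.325 tcp [0.5668 0.0404 0.0879] dp [ 0.0021 -0.0007 -0.0033] rot [ 0.001  0.002 -0.003] F [-4.4  1.4  5.7] w 0.0563
tcp in nc frame 0.0014 0.0002 0.096 q [ 0.53  0.57 -1.14  2.39  1.82  0.91 -2.19]
```

Axial load is about 7 N, which is fine. Continuing through the crack with a little more retreat.

{"fn": "send_rows", "kwargs": {
  "motion": [
    {"dp": [-0.001,0,0.0012],"rot": [0,0,0],"grip": 0.055},
    {"dp": [-0.001,0,0.0012],"rot": [0,0,0],"grip": 0.054},
    {"dp": [-0.0006,0,0.0008],"rot": [0,0,0],"grip": 0.053},
    {"dp": [0,0,0],"rot": [0,0,0],"grip": 0.052},
    {"dp": [0,0,0],"rot": [0,0,0],"grip": 0.051},
    {"dp": [0,0,0],"rot": [0,0,0],"grip": 0.05},
    {"dp": [0,0,0],"rot": [0,0,0],"grip": 0.05}
  ],
  "grip_force": 30
}}

```text
clock: 8.2
tcp_pos: [0.5639, 0.0396, 0.0906]
orientation: [2.862, -0.325, 1.044]
contact_force: [-0.4, -0.1, -0.3]
grip_width: 0.0499
```

```bash
python3 look.py a5 .092
```

```text
t 8.2 tcp [0.5639 0.0396 0.0906] dp [ 0.0051  0.0001 -0.006 ] rot [ 0.001  0.    -0.001] F [-0.4 -0.1 -0.3] w 0.0499
tcp in nc frame 0.001 -0.0013 0.0998 q [ 0.54  0.56 -1.15  2.39  1.81  0.91 -2.19]
```

View pics/a5.png

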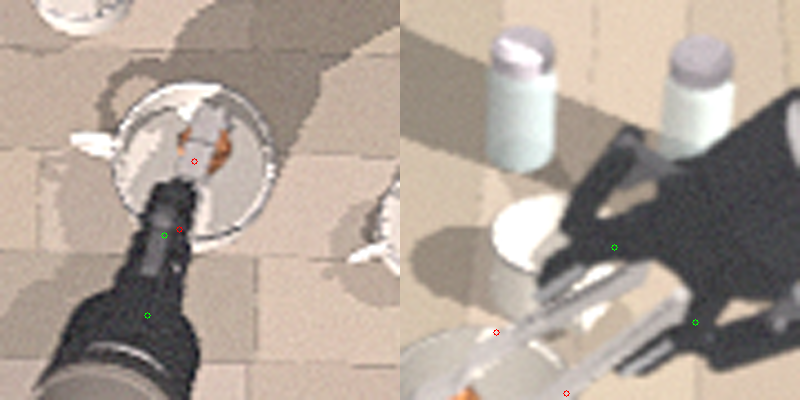

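The force fell to about zero at 50 mm, so the shell has given way. One small extra squeeze to confirm, then a slow opening that lets the handles down.

{"fn": "send_rows", "kwargs": {
  "motion": [
    {"dp": [0,0,0],"rot": [0,0,0],"grip": 0.049},
    {"dp": [0,0,0],"rot": [0,0,0],"grip": 0.048},
    {"dp": [0,0,0],"rot": [0,0,0],"grip": 0.048}
  ]
}}

```text
clock: 8.68
tcp_pos: [0.5638, 0.0397, 0.0906]
orientation: [2.862, -0.325, 1.044]
contact_force: [-0.3, 0.4, 0.1]
grip_width: 0.0481
```

{"fn": "send_rows", "kwargs": {
  "motion": [
    {"dp": [0.0006,0,-0.0008],"rot": [0,0,0],"grip": 0.05},
    {"dp": [0.0006,0,-0.0008],"rot": [0,0,0],"grip": 0.052},
    {"dp": [0.0006,0,-0.0008],"rot": [0,0,0],"grip": 0.054},
    {"dp": [0.0006,0,-0.0008],"rot": [0,0,0],"grip": 0.056},
    {"dp": [0.0006,0,-0.0008],"rot": [0,0,0],"grip": 0.058},
    {"dp": [0,0,0],"rot": [0,0,0],"grip": 0.06},
    {"dp": [0,0,0],"rot": [0,0,0],"grip": 0.062},
    {"dp": [0,0,0],"rot": [0,0,0],"grip": 0.065},
    {"dp": [0,0,0],"rot": [0,0,0],"grip": 0.068},
    {"dp": [0,0,0],"rot": [0,0,0],"grip": 0.072},
    {"dp": [0,0,0],"rot": [0,0,0],"grip": 0.078},
    {"dp": [0,0,0],"rot": [0,0,0],"grip": 0.0854},
    {"dp": [0,0,0],"rot": [0,0,0],"grip": 0.0854},
    {"dp": [0,0,0],"rot": [0,0,0],"grip": 0.0854}
  ]
}}

```text
clock: 10.42
tcp_pos: [0.5678, 0.0396, 0.0869]
orientation: [2.861, -0.326, 1.046]
contact_force: [-0.2, -0.2, 0.8]
grip_width: 0.0854
```

```bash
python3 look.py a6 .092
```

```text
t 10.425 tcp [0.5678 0.0396 0.0869] dp [ 0.0012  0.0001 -0.0022] rot [ 0.001  0.002 -0.001] F [-0.2 -0.2  0.8] w 0.0854
tcp in nc frame 0.0016 -0.0004 0.0944 q [ 0.53  0.58 -1.14  2.38  1.83  0.91 -2.2 ]
```

View pics/a6.png

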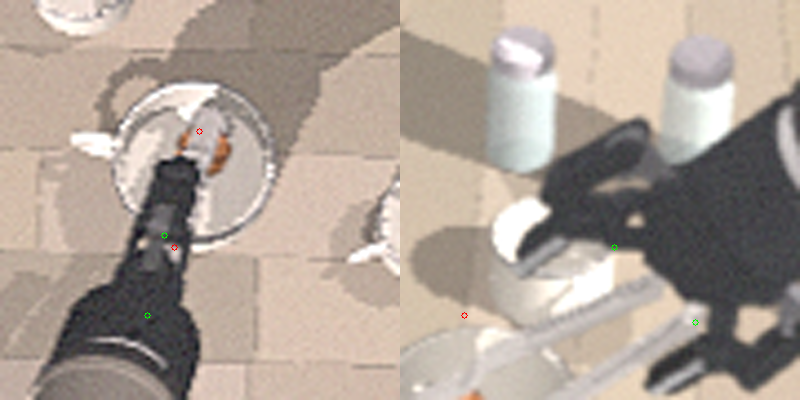

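Released: the upper handle end is now at (660,285), closer to the lower one (703,315), as a cracked nut should leave it. Backing away along the handles.

{"fn": "send_rows", "kwargs": {
  "motion": [
    {"dp": [-0.0063,0.0015,0.0077],"rot": [0,0,0],"grip": 0.0854},
    {"dp": [-0.0063,0.0015,0.0077],"rot": [0,0,0],"grip": 0.0854},
    {"dp": [-0.0063,0.0015,0.0077],"rot": [0,0,0],"grip": 0.0854},
    {"dp": [-0.0063,0.0015,0.0077],"rot": [0,0,0],"grip": 0.0854},
    {"dp": [-0.0063,0.0015,0.0077],"rot": [0,0,0],"grip": 0.0854}
  ]
}}

```text
clock: 11.15
tcp_pos: [0.5338, 0.048, 0.1278]
orientation: [2.861, -0.324, 1.046]
contact_force: [-0.2, 1.0, -0.6]
grip_width: 0.0852
```

```bash
python3 d.py .21
```

```text
t 11.15 tcp [0.5338 0.048  0.1278] dp [-0.0388  0.0089  0.0472] rot [ 0.001  0.002 -0.002] F [-0.2  1.  -0.6] w 0.0852
tcp in nc frame 0.0011 0.0001 0.1483 q [ 0.6   0.42 -1.25  2.42  1.67  0.84 -2.14]
```

{"fn": "send_rows", "kwargs": {
  "motion": [
    {"dp": [-0.0063,0.0015,0.0077],"rot": [0,0,0],"grip": 0.0854},
    {"dp": [-0.0063,0.0015,0.0077],"rot": [0,0,0],"grip": 0.0854},
    {"dp": [-0.0063,0.0015,0.0077],"rot": [0,0,0],"grip": 0.0854},
    {"dp": [-0.0063,0.0015,0.0077],"rot": [0,0,0],"grip": 0.0854},
    {"dp": [-0.0063,0.0015,0.0077],"rot": [0,0,0],"grip": 0.0854},
    {"dp": [0,0,0],"rot": [0,0,0],"grip": 0.0854},
    {"dp": [0,0,0],"rot": [0,0,0],"grip": 0.0854}
  ]
}}

```text
clock: 12.02
tcp_pos: [0.5002, 0.0553, 0.1698]
orientation: [2.857, -0.324, 1.048]
contact_force: [0.8, 0.0, -0.1]
grip_width: 0.0852
```

```bash
python3 look.py a7 .21
```

```text
t 12.025 tcp [0.5002 0.0553 0.1698] dp [-0.0052  0.0016  0.0052] rot [ 0.004  0.003 -0.001] F [ 0.8  0.  -0.1] w 0.0852
tcp in nc frame 0.0018 -0.0004 0.2025 q [ 0.77  0.23 -1.41  2.44  1.47  0.71 -2.03]
```

View pics/a7.png

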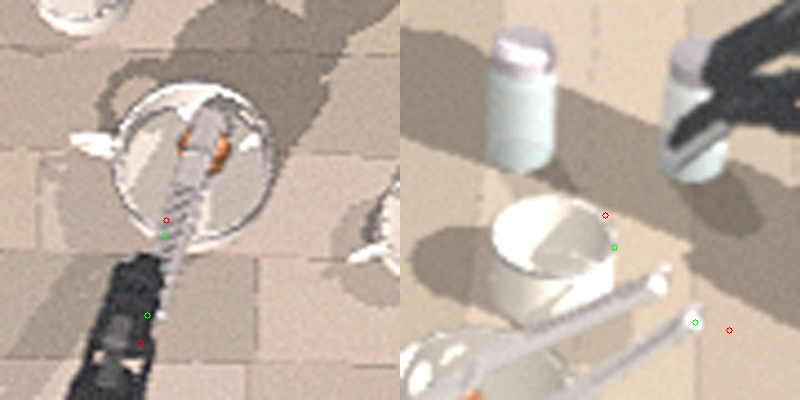

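```bash
python3 -c "
from bench import hand_in,get_obs
print(hand_in());o=get_obs();print(o['clock'],o['contact_force'].round(1))"
```

```text
the job is handed in; nothing more can be done
None
the job is handed in; nothing more can be done
```

I cracked the walnut by squeezing both handles between the fingers, then opened slowly, backed off along the handles and handed in at about 12 s. No verdict was reported.

**Squeeze:** the push on the tool rose to about 7 N at 56 mm over the handles. It dropped to about zero at 50 mm and stayed there at 48 mm, as expected when the shell gives.

**Last picture:**
- **Nutcracker:** the handles stay closed together, so the shell has not sprung back. It is still standing in the mug, turned sideways a few millimetres at the handle ends.
- **Nut and mug:** the nut is between the jaws, and the mug is upright and in its original place.
- **Bystanders:** both shakers are where they were. The trivet and funnel were outside the last close-up views; the arm passed over them well above their height early on.
- **Gripper:** the fingers are clear of the handles, and the measured force was under 1 N.

**Disagreement:** the open fingertips showed in the pictures about 46 mm behind the reported TCP, where about 13 mm was expected. I placed the grasp by the pictures instead, and both handles were gripped as planned.

**Not checked:**
- I did not measure the final pin-to-mug-axis distance. It was about 40 mm at the start, against the 45 mm limit, and by my estimate the mug wall keeps it to about 39 mm.
- At the end of the retreat two arm joints read right at the edge of their ranges (2.44 and -1.41 rad), so I did not back away any further.

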